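Stack the flange on the pipe and hold the spark guard for tacking

TASK

Get the flange ready for me to tack-weld: between the four pins of the fixture, put the plain spacer ring flat on top of the pipe stub that stands there, let go of it, then put the disc with the boss flat on the ring, boss up, and let go of that. Then lift the fixture's hinged spark guard from lying flat to 60 degrees above flat and keep holding it there without letting it drop; finish while still holding it, since it falls back if released. Leave the other things on the table where they are.

Things in the scene. Friction and masses are not known exactly. Their poses are not given: they have to be found in the camera images.
- seat (a point): Tacking fixture, fixed to the table: this point is on the top face of its steel base plate (10 mm thick, so 10 mm above the table; 120 mm along x, 150 mm along y), midway between its four upright locating pins; z up. The spark guard is hinged at its +y side.
- pins_top (a point): Point 120 mm above seat, level with the pins' tips, midway between them. The pins are 10 mm thick with 9.5 mm cone tips, centred at x = +-24.2, y = +-14 mm: 2 mm clearance round a 42 mm part. Fingers fit through the 38 mm wide openings at the +y and -y sides (closing along the fixture's y); those at the x sides are only 18 mm wide.
- pipe_c (a point): Grey steel pipe stub, 42 mm diameter, 85 mm tall, loose but already standing upright between the pins; point at its centre, half-way up. Its top rim is 85 mm above the point seat.
- spacer_c (a point): Spacer: plain flat steel ring, outside 42 mm, hole 20 mm, 16 mm thick, 0.1 kg, lying flat on the table; point at its centre, 8 mm above its underside; z along its axis. It may lie in either of two places.
- disc_c (a point): Top disc: solid steel disc 42 mm diameter, 16 mm thick, with a round boss 20 mm diameter and 12 mm tall on its upper face (28 mm in all), 0.15 kg, lying flat with the boss up; point on its axis, 8 mm above its underside (half-way up the 42 mm part); z up through the boss.
- guard (a joint): Spark guard hinge, rad: 0 = lying flat (resting on its feet, away from the pins), grows as the guard is lifted, 1.571 = upright, 60 degrees = 1.047. No spring: the 0.35 kg guard falls back to 0 from anything under upright. It swings freely.
- guard_hinge (a point): Middle of the guard's hinge axis, along this frame's x (the fixture's x, level), 35 mm above the table, 75 mm toward the fixture's +y from seat. At guard angle a the handle bar lies 150*cos(a) mm from the axis toward the fixture's +y and 150*sin(a) mm above it. The panel is 150 mm wide, 4 mm thick, from 18 to 100 mm off the axis.
- guard_bar (a point): Middle of the crossbar of the loop handle on the guard's free edge: round steel bar 10 mm thick, parallel to the hinge (this frame's x), 150 mm from it, 74 mm clear between the loop's legs. Between bar and aluminium panel is a 45 mm open gap. Lying flat, the bar is 35 mm above the table; being round, it turns between fingers that pinch it from above.
- nut_c (a point): Bystander: rusty hexagon nut, 28x30x13 mm, near the loose parts; centre.
- measure_c (a point): Bystander: tape measure, 54x80x68 mm; centre.
- tin_c (a point): Bystander: round tin, 69 mm diameter, 60 mm tall, behind the fixture; centre.
- bolt_c (a point): Bystander: bolt standing on its head, 70 mm tall; centre.
- square_tube_c (a point): Bystander: square tube offcut, 89x115x40 mm; centre.
- reel_c (a point): Bystander: white line reel, 46 mm diameter, 33 mm tall; centre.

How it is judged (in metres and radians):
On the way, in this order (a step that is already met when the one before it is completed fails the run):
1. the spacer ring lies flat on the pipe stub between the pins, released (z of spacer_c in the frame of seat between 0.089 and 0.097 m and horizontal distance between each of spacer_c, pipe_c and seat below 0.005 m and (angle between spacer_c's own z axis and vertical below 0.08 rad or angle between spacer_c's own z axis and vertical above 3.06 rad) and z of pipe_c in the frame of seat between 0.0385 and 0.0465 m and angle between pipe_c's own z axis and vertical below 0.08 rad and contact force between the fingers and spacer below 0.2 N), for 0.2 s.
2. the disc lies flat on the ring, boss up, released (z of spacer_c in the frame of seat between 0.089 and 0.097 m and horizontal distance between each of spacer_c, disc_c, pipe_c and seat below 0.005 m and (angle between spacer_c's own z axis and vertical below 0.08 rad or angle between spacer_c's own z axis and vertical above 3.06 rad) and z of disc_c in the frame of seat between 0.105 and 0.113 m and angle between each of disc_c, pipe_c's own z axis and vertical below 0.08 rad and z of pipe_c in the frame of seat between 0.0385 and 0.0465 m and contact force between the fingers and disc below 0.2 N), for 0.2 s.
3. the guard is held at 60 degrees (value of joint guard between 0.96 and 1.134 rad and velocity of joint guard between -0.15 and 0.15 rad/s and contact force between the fingers and guard above 0.5 N), for 0.3 s.
At the end, for the whole second after the job is handed in: The guard is held still by the fingers at 60 degrees above flat (within 5 degrees) and does not touch the disc; pipe stub, ring and disc stand stacked in that order between the pins, each within 5 mm of the pins' centre line and 4 mm of its height, level within 0.08 rad, untouched by the fingers (all of step 2 and all of step 3 and contact force between the fingers and spacer below 0.2 N and contact force between the fingers and pipe_stub below 0.2 N and contact force between guard and disc below 0.1 N); the arm keeps its last pose, push and grip.
It fails at once if the guard is let fall (velocity of joint guard below -1.5 rad/s).
It fails at once if a bystander is moved more than 20 mm (distance of any of nut_c, measure_c, tin_c, bolt_c, square_tube_c, reel_c from where it was at the start of the episode above 0.02 m).
It also fails if it takes over 64 s, if anything falls off the work surface, if the arm or the gripper's body presses on something with over 40 N, if the wrist force passes 120 N, or if a joint passes its speed limit or range.

ROBOT

A 6-joint arm with a two-finger parallel gripper is mounted at the origin on the work surface; the furniture and walls round the work are solid. World frame = base frame: x ahead of the robot, y to its left, z up, the work surface at z = 0. Lengths are in mm, angles in degrees, forces in N, time in s.
With the tool pointing down it reaches from about 300 to 850 mm from the base axis. Payload 4.2 kg.
Tool frame: the origin (TCP) lies on the centre line of the jaws, within the pads' length; the fingertips stand 14 mm ahead of it and the grasp point (between the pads) lies 5 mm behind it (env.finger_overhang is the z of the fingertips in the tool frame, in mm); z points along the fingers, y is the line along which they close (so a half turn about z gives the same grasp; the last joint's range is limited). The gripper opens to 91 mm and grips with 3 to 60 N. Pads are 32 mm wide; open, the fingers measure 118 mm over their backs; the gripper's body (76 mm by 178 mm) begins 60 mm behind the grasp point.
Start: joints at [-76.146, 18.312, 89.639, -0, 72.044, -1.146], TCP at [148.823, -555.422, 227.976] pointing down, gripper open.
Joint ranges: [-177.97, 177.97], [-48.28, 115.42], [12.27, 149.76], [-77.06, 257.06], [2.81, 150.46], [-146.56, 146.56]. Speed limits (degrees/s): [147.25, 147.25, 180, 180, 180, 180].

INTERFACE

Orientations are given as [roll, pitch, yaw] about the fixed x, y, z axes, in that order (R = Rz(yaw) Ry(pitch) Rx(roll)).
In Python, from workcell import sensors, viewer, env gives the robot as it stands. The module is installed in compiled form; this text tells all that it offers.
- The arm moves only by the tool step_arm, never from a script. Its argument "plan" is one flat list of numbers, 6 for each row, row after row: the shift along the tool's x, y, z in cm, then the turn, a rotation vector about the tool's x, y, z in rad. In form: [x, y, z, wx, wy, wz, x, y, z, wx, wy, wz, ...]. A call has 1 to 5 rows; each row shifts and turns the commanded pose from where the row before left it, along the tool's axes as they then stand; what a row does not reach is not made up. A row lasts 1/12 s, in which the tool goes at most 41.7 mm and 7.16 degrees, less where a joint would pass 70% of its speed; a pose out of reach is approached as far as the arm can. A call is refused whole if a number of a shift passes 4.17 or a number of a turn 0.125, either way. A call with a gripper value outside its range is refused whole. "hand" is the finger opening in cm, from 0 to 9.12, set as the call begins (left out, the last holds). The fingers move at their own pace and stop on an object; "newtons" is the grip in N (left out, the last holds). Time passes only in rows, so rows that do not move let the fingers close. It gives the time, the measured TCP pose, the force, the opening and the grip force at its end, in the units of the state.
- sensors.state(): the state, without advancing time (a new reading comes with each control period).
- viewer.grab_frame(name): name is "scene" or "top" or "wrist"; returns a dict with "img" (480x640x3 uint8, red, green, blue), "fx", "fy", "cx", "cy" (pixels), "k1" (the pictures are not rectified: a ray, as slopes to the right and down, at radius r is drawn at 1 + k1 r^2 times it, then the intrinsics apply), "position" and "attitude" of the camera in the world. Camera axes: x right, y down, z forward; pixel columns grow to the right and rows downward; lengths in mm; the calibration is good to about 2 mm. A picture is of the moment at which its call begins. There is no depth.
- env.job_done(): hands the job in; it is judged then, once.
Trained networks look in a picture, given as the dict that the camera call returned (one of the last four; its "shot" number tells which), for a name from the list of things; names that differ only in an ending like _2 or _b are one class to them, and where a whole thing is asked for, a point or a joint stands for the part that bears it (a point fixed in the world has none). Each returns a list of dicts, best first, with "score" (0 to 1); they miss things now and then, are a little off and sometimes report something else, mostly with a low value. They report only what shows in the picture. A call takes as long as a camera call.
- viewer.boxes_of(name, picture): "location" ([column, row] in pixels, amid what is visible of it).
- viewer.pinpoint(name, picture): "location" ([column, row] in pixels: a listed point, or the origin of a listed thing).
The state is a dict: "time_s": time; "qpos": joint angles; "qvel": joint speeds; "effort": joint torques, N m; "ee_pos": TCP position; "ee_rot": TCP orientation; "force": force on the tool from outside, world axes, zero at the start; "torque": the same for the moment, N m; "gripper_width": finger opening in mm; "gripper_force": force on a finger pad.
Only numpy, scipy, OpenCV 4.12 (cv2) and the standard library are available. Lean on these libraries where they do the work, as an engineer would, in place of code of your own. Each camera call takes 0.05 s, during which the arm holds its last target. There are 200 camera calls.

## Working session

There is one attempt and no reset: what is moved stays moved. The work goes in short steps, Python scripts to look and compute and a tool call to move; the robot and the scene stay as the last step left them, time stands still between calls to the robot, and variables do not carry over. Pictures are saved under pics/ and viewed, at most 10 in all, crops included, and the job is handed in when it is done.

Besides the shell and the picture viewer there is one more tool, called after "Request:" as name(argument=value, ...) on one line, values as JSON. step_arm: Moves the arm, as the interface text tells. Its arguments: {"type":"object","properties":{"plan":{"type":"array","items":{"type":"number"}},"hand":{"type":"number"},"newtons":{"type":"number"}},"required":["plan"]}

```bash
mkdir -p pics; cat > h.py <<'E'
import numpy as np, cv2
from scipy.spatial.transform import Rotation as R
from workcell import sensors, viewer, env
def rot(a):
    a=np.array(a,float)
    if a.shape==(3,3): return a
    return R.from_euler('xyz',a,degrees=True).as_matrix() if a.size==3 else R.from_quat(a).as_matrix()
def ray(p,uv):
    K=np.array([[p['fx'],0,p['cx']],[0,p['fy'],p['cy']],[0,0,1.]])
    q=cv2.undistortPoints(np.array([[uv]],float),K,np.array([p['k1'],0,0,0.]))[0,0]
    # r here: slopes times 1+k1 r^2
    return np.array(p['position'],float), rot(p['attitude'])@np.array([q[0],q[1],1])
def onz(p,uv,z):
    o,d=ray(p,uv); return o+d*(z-o[2])/d[2]
def tri(a):
    A=np.zeros((3,3));b=np.zeros(3)
    for o,d in a:
        d=d/np.linalg.norm(d);M=np.eye(3)-np.outer(d,d);A+=M;b+=M@o
    return np.linalg.solve(A,b)
E
python3 - <<'E'
from h import *
print(env.finger_overhang, sensors.state())
Z=dict(seat=10,pins_top=130,pipe_c=52.5,spacer_c=8,disc_c=8,guard_hinge=35,guard_bar=35,nut_c=6,measure_c=34,tin_c=30,bolt_c=35,square_tube_c=20,reel_c=16)
P={}
for c in ('scene','top','wrist'):
    p=P[c]=viewer.grab_frame(c); cv2.imwrite(f'pics/{c}0.png',p['img'][:,:,::-1])
    print(c,p['position'],p['attitude'],p['fx'],p['k1'])
for n,z in Z.items():
    for c,p in P.items():
        for r in viewer.pinpoint(n,p)[:2]:
            print(n,c,round(r['score'],2),np.round(r['location']),np.round(onz(p,r['location'],z),1))
E
```

```text
14.0 {'time_s': 0.0, 'qpos': array([-7.61454768e+01,  1.83513805e+01,  8.97045688e+01, -1.91241200e-03,
        7.20431136e+01, -1.14587885e+00]), 'qvel': array([-0.04714597, -0.04044428,  0.0527176 ,  0.00470224,  0.04845734,
       -0.02513216]), 'effort': array([ 3.81852311e-03, -4.12460375e+01, -2.31970918e+01,  7.31383986e-02,
        4.55560943e-02, -1.38817222e-04]), 'ee_pos': array([ 148.70523374, -554.95922619,  227.13531167]), 'ee_rot': array([-1.79900920e+02, -1.63192235e-04,  1.50009931e+01]), 'force': array([-0.53663912, -0.85861017, -1.16535341]), 'torque': array([-0.03331888, -0.00662501, -0.02618049]), 'gripper_force': 0.0, 'gripper_width': 90.98270339128297}
scene [  93.9653439   701.84459797 1009.68763092] [-136.80811103    0.75849226 -150.62295424] 512.6665459926261 0.0024182581112117164
top [ 318.64876995   -8.36845498 1237.92417543] [-170.67356844   -0.9405563   -88.5235397 ] 434.915212718736 -0.005947805347241092
wrist [ 216.57816449 -537.00498492  384.02328277] [ 1.65663094e+02  5.64716114e-02 -7.50287625e+01] 423.9862975236376 -0.011864759527069977
seat scene 
[... 1154 characters left out ...]
336.4 -241.7   34. ]
tin_c scene 0.94 [246. 269.] [696.7  98.4  30. ]
tin_c scene 0.58 [370. 220.] [ 501.7 -206.3   30. ]
tin_c top 0.82 [285. 170.] [708.8  97.8  30. ]
bolt_c scene 0.62 [303. 204.] [ 690.4 -165.9   35. ]
bolt_c scene 0.61 [408. 197.] [ 448.4 -334.3   35. ]
bolt_c top 0.41 [376. 178.] [ 693.5 -164.3   35. ]
square_tube_c scene 0.89 [188. 338.] [694.6 320.8  20. ]
square_tube_c scene 0.61 [361. 188.] [ 587.3 -319.6   20. ]
square_tube_c top 0.88 [206. 173.] [697.6 324.8  20. ]
square_tube_c top 0.52 [350. 225.] [556.2 -93.4  20. ]
reel_c scene 0.72 [310. 414.] [366.1 337.3  16. ]
reel_c scene 0.72 [186. 339.] [700.1 322.4  16. ]
reel_c top 0.79 [191. 290.] [361.4 345.1  16. ]
```

View pics/top0.png

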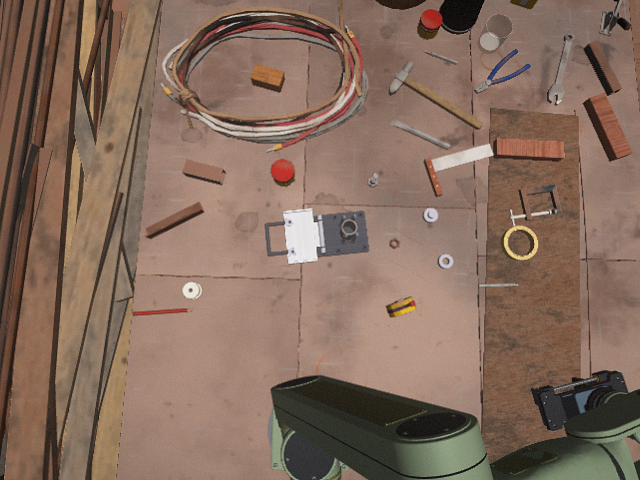

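View pics/scene0.png

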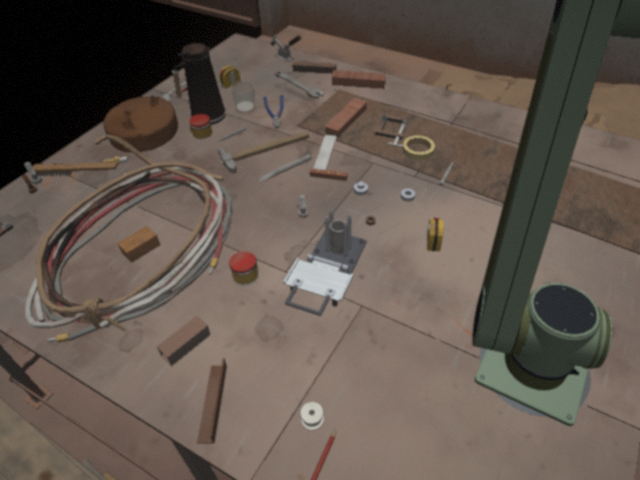

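The top view shows the ring at about (446,261), the disc with its boss at (431,214) and the nut at (394,243). The fixture is at (348,231), with the guard lying to its left and the bar at about (267,239). I'll move above the ring and disc and look from close by.

Request:
step_arm(plan=[3.8,-0.96,0.7,0,0,0,3.8,-0.96,0.7,0,0,0,3.8,-0.96,0.7,0,0,0,3.8,-0.96,0.7,0,0,0,3.8,-0.96,0.7,0,0,0], hand=9)

```text
time_s: 2.52
ee_pos: [321.2, -458.9, 192.8]
ee_rot: [180.0, -0.0, 15.0]
force: [0.9, -1.3, 0.3]
gripper_width: 89.9
gripper_force: 0.0
```

Request:
step_arm(plan=[3.8,-0.96,0.7,0,0,0,3.8,-0.96,0.7,0,0,0,3.8,-0.96,0.7,0,0,0,3.8,-0.96,0.7,0,0,0,3.8,-0.96,0.7,0,0,0])

```text
time_s: 2.93
ee_pos: [492.6, -363.2, 157.8]
ee_rot: [180.0, -0.0, 15.0]
force: [-0.2, -0.9, 0.1]
gripper_width: 90.2
gripper_force: 0.0
```

Request:
step_arm(plan=[3.8,-0.96,0.7,0,0,0,0,0,0,0,0,0.074,0,0,0,0,0,0.074,0,0,0,0,0,0,0,0,0,0,0,0])

```text
time_s: 3.35
ee_pos: [525.3, -345.1, 150.9]
ee_rot: [-180.0, 0.0, 6.6]
force: [0.2, -0.4, -0.1]
gripper_width: 89.9
gripper_force: 0.0
```

```bash
python3 - <<'E'
from h import *
s=sensors.state(); print(s['time_s'],s['ee_pos'],s['ee_rot'],s['gripper_width'])
p=viewer.grab_frame('wrist'); cv2.imwrite('pics/w1.png',p['img'][:,:,::-1])
print(p['position'],p['attitude'])
for n in ('spacer_c','disc_c','nut_c'):
    for r in viewer.pinpoint(n,p)[:2]+viewer.boxes_of(n,p)[:1]:
        print(n,round(r['score'],2),np.round(r['location']),np.round(onz(p,r['location'],8),1))
E
```

```text
3.35 [ 525.30974043 -345.12623442  150.8860515 ] [-1.79999893e+02  7.37210584e-03  6.64057788e+00] 89.87337268787299
[ 595.03083751 -336.84285944  307.66110439] [ 1.65657559e+02 -3.87753689e-02 -8.33882813e+01]
spacer_c 0.82 [342. 316.] [ 464.  -366.7    8. ]
spacer_c 0.81 [344. 304.] [ 473.4 -366.6    8. ]
disc_c 0.77 [312. 134.] [ 594.6 -329.2    8. ]
disc_c 0.86 [311. 133.] [ 595.7 -328.2    8. ]
nut_c 0.9 [159. 235.] [ 511.3 -226.3    8. ]
nut_c 0.67 [152. 242.] [ 505.9 -221.3    8. ]
```

View pics/w1.png

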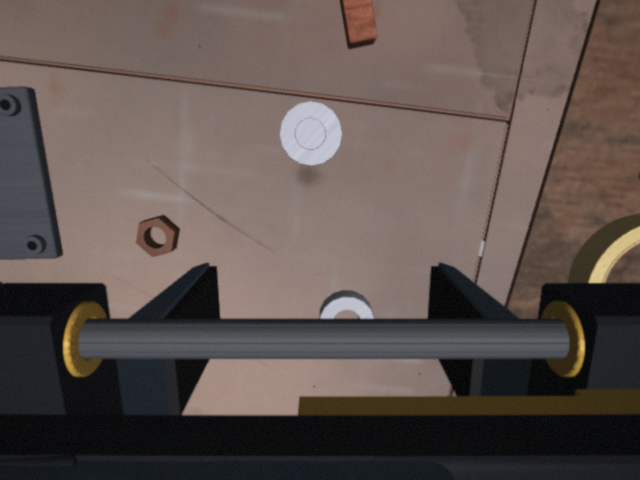

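The disc is clear at (311,133). The gripper hides part of the ring, near (347,317). I'll back off so the ring shows whole.

Request:
step_arm(plan=[-3.3,0.33,0.5,0,0,0,-3.3,0.33,0.5,0,0,0,-3.3,0.33,0.5,0,0,0,0,0,0,0,0,0])

```text
time_s: 4.03
ee_pos: [422.0, -365.9, 134.9]
ee_rot: [-179.8, 0.3, 6.4]
force: [-0.1, 0.1, -0.3]
gripper_width: 90.4
gripper_force: 0.0
```

```bash
cat >> h.py <<'E'
def disc(p,guess,z=16,name=None):
    "centre of the bright round part near pixel guess, outline taken on plane z"
    g=cv2.cvtColor(p['img'],cv2.COLOR_RGB2HSV)
    m=((g[:,:,1]<45)&(g[:,:,2]>130)).astype(np.uint8)
    cs,_=cv2.findContours(m,cv2.RETR_EXTERNAL,cv2.CHAIN_APPROX_NONE)
    cs=[c for c in cs if cv2.contourArea(c)>600]
    c=min(cs,key=lambda c:np.linalg.norm(c[:,0].mean(0)-guess))
    w=np.array([onz(p,q,z)[:2] for q in cv2.convexHull(c)[:,0].astype(float)]).astype(np.float32)
    e=cv2.fitEllipse(w)
    return e
E
python3 - <<'E'
from h import *
s=sensors.state(); print(s['time_s'],s['ee_pos'],s['ee_rot'])
p=viewer.grab_frame('wrist'); cv2.imwrite('pics/w2.png',p['img'][:,:,::-1])
for n in ('spacer_c','disc_c'):
    for r in viewer.pinpoint(n,p)[:2]:
        print(n,round(r['score'],2),np.round(r['location']),np.round(onz(p,r['location'],8),1),disc(p,r['location']))
E
```

```text
4.0333 [ 422.03468349 -365.92983422  134.87199406] [-179.80759726    0.32502439    6.3660228 ]
spacer_c 0.68 [338. 182.] [ 462.4 -370.8    8. ] ((455.8119201660156, -384.5079040527344), (95.63909149169922, 223.38682556152344), 140.1680145263672)
```

View pics/w2.png

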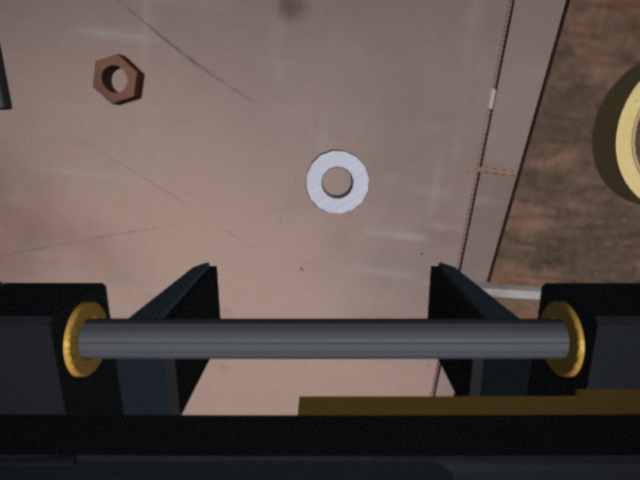

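The whole ring shows, centred at (337.5,181.5) px, which puts it near (463,-370) mm. I'll go over it.

Request:
step_arm(plan=[1.7,0.4,2.5,0,0,0,1.7,0.4,2.5,0,0,0,0,0,2.5,0,0,0,0,0,0,0,0,0,0,0,0,0,0,0], hand=7)

```text
time_s: 4.6
ee_pos: [463.2, -369.7, 60.1]
ee_rot: [-179.9, 0.1, 6.6]
force: [-0.5, -0.9, 1.2]
gripper_width: 70.1
gripper_force: 0.0
```

```bash
python3 - <<'E'
from h import *
for i in range(2):
    s=sensors.state(); print(s['time_s'],s['ee_pos'],s['ee_rot'],s['force']); viewer.grab_frame('wrist')
p=viewer.grab_frame('wrist')
p['position']
print(rot(s['ee_rot']).T@(np.array(p['position'])-s['ee_pos']))
E
```

```text
4.6 [ 463.19467358 -369.66365803   60.05361311] [-1.79895386e+02  9.76419715e-02  6.59866983e+00] [-0.48319569 -0.94542299  1.21959321]
4.65 [ 463.7177309  -370.42671632   61.48603919] [ 1.79975563e+02 -2.73185956e-02  6.57114586e+00] [-0.84801833  0.73725878 -0.04525161]
[ 7.01180780e+01  8.82540516e-02 -1.57742841e+02]
```

Request:
step_arm(plan=[0,0,2.2,0,0,0,0,0,2.2,0,0,0,0,0,0,0,0,0,0,0,0,0,0,0])

```text
time_s: 5.08
ee_pos: [462.7, -370.5, 17.7]
ee_rot: [180.0, -0.0, 6.5]
force: [1.0, 0.3, 0.2]
gripper_width: 69.8
gripper_force: 0.0
```

Request:
step_arm(plan=[0,0,0,0,0,0,0,0,0,0,0,0,0,0,0,0,0,0,0,0,0,0,0,0,0,0,0,0,0,0], hand=3.5, newtons=30)

```text
time_s: 5.5
ee_pos: [463.0, -370.6, 17.8]
ee_rot: [180.0, -0.1, 6.5]
force: [-0.3, 0.7, 3.3]
gripper_width: 41.3
gripper_force: 30.0
```

Request:
step_arm(plan=[0,0,0,0,0,0,0,0,0,0,0,0,0,0,0,0,0,0])

```text
time_s: 5.75
ee_pos: [463.0, -370.6, 17.8]
ee_rot: [180.0, -0.0, 6.5]
force: [-0.5, 1.3, 5.7]
gripper_width: 41.5
gripper_force: 30.0
```

Request:
step_arm(plan=[0,0,-2,0,0,0,0,0,-4,0,0,0,0,0,-4,0,0,0,0,0,-4,0,0,0,0.5,-3.5,-4,0,0,0])

```text
time_s: 6.17
ee_pos: [464.4, -346.7, 191.2]
ee_rot: [179.7, -0.2, 6.3]
force: [1.5, 0.2, -0.4]
gripper_width: 41.1
gripper_force: 30.0
```

Request:
step_arm(plan=[0.5,-3.5,-4,0,0,0,0.5,-4,-2.2,0,0,0,0.5,-4,0,0,0,0,0.5,-4,0,0,0,0,0.5,-4,0,0,0,0])

```text
time_s: 6.58
ee_pos: [465.4, -156.1, 239.6]
ee_rot: [180.0, -0.0, 6.5]
force: [1.0, -0.3, -1.6]
gripper_width: 41.3
gripper_force: 30.0
```

Request:
step_arm(plan=[0.5,-3.5,0,0,0,0,0,-1.3,0,0,0,0,0,0,0,0,0,0,0,0,0,0,0,0,0,0,0,0,0,0])

```text
time_s: 7.0
ee_pos: [465.5, -110.2, 239.2]
ee_rot: [180.0, 0.0, 6.5]
force: [0.1, -0.5, 0.0]
gripper_width: 40.8
gripper_force: 30.0
```

```bash
python3 - <<'E'
from h import *
s=sensors.state(); print(s['time_s'],s['ee_pos'],s['ee_rot'],s['gripper_width'])
p=viewer.grab_frame('wrist'); cv2.imwrite('pics/w3.png',p['img'][:,:,::-1])
t=viewer.grab_frame('top')
print(p['position'],p['attitude'])
for n,z in dict(seat=10,pins_top=130,pipe_c=52.5,guard_hinge=35,guard_bar=35,spacer_c=250).items():
  for c in (p,t):
    for r in viewer.pinpoint(n,c)[:2]:
        print(n,round(r['score'],2),np.round(r['location'],1),np.round(onz(c,r['location'],z),1))
E
```

```text
7.0 [ 465.50305478 -110.16782332  239.19614428] [1.79959645e+02 1.06777192e-02 6.50520532e+00] 40.82571092336538
[ 535.23973952 -101.91705229  395.99813576] [ 1.65657629e+02 -7.93417797e-02 -8.35233600e+01]
seat 0.76 [305.4 129.6] [538.2 -86.2  10. ]
seat 0.66 [348.8 233. ] [534.4 -91.6  10. ]
pins_top 0.83 [297.4 129.4] [536.9 -86.2 130. ]
pins_top 0.31 [453.2 173.8] [ 521.3 -185.2  130. ]
pins_top 0.86 [348.4 221.6] [543.4 -81.9 130. ]
guard_hinge 0.91 [214.  135.2] [525.1 -12.6  35. ]
guard_hinge 0.76 [319.3 235. ] [522.   -7.2  35. ]
guard_hinge 0.48 [285.1 174. ] [696.5  95.8  35. ]
guard_bar 0.89 [ 36.3 138.2] [506.4 134.3  35. ]
guard_bar 0.73 [266.3 239.5] [505.  140.5  35. ]
```

View pics/w3.png

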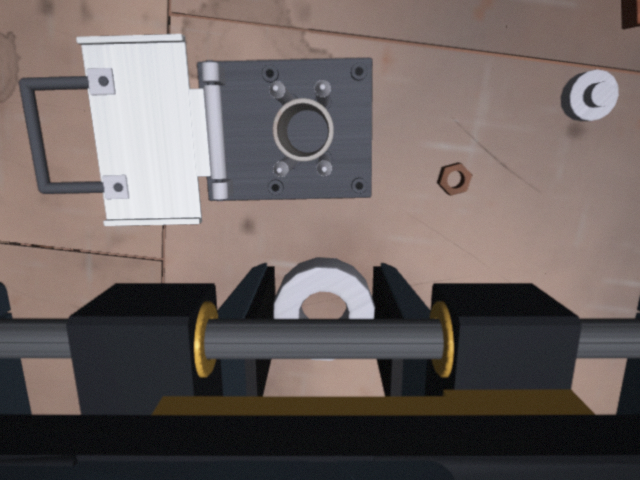

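The four pin tips are at (278,90), (323,88), (281,169) and (325,169), with the pipe rim around (303,129). The ring is held between the fingers, its front edge near row 260.

```bash
cat >> h.py <<'E'
def proj(p,X):
    Rm=rot(p['attitude']); K=np.array([[p['fx'],0,p['cx']],[0,p['fy'],p['cy']],[0,0,1.]])
    c=(np.atleast_2d(X)-np.array(p['position']))@Rm
    return cv2.projectPoints(c.reshape(-1,1,3),np.zeros(3),np.zeros(3),K,np.array([p['k1'],0,0,0.]))[0][:,0]
E
python3 - <<'E'
from h import *
p=viewer.grab_frame('wrist'); s=sensors.state()
print(s['ee_pos'],s['ee_rot'])
T=np.array([onz(p,q,130)[:2] for q in [(278,90),(323,88),(281,169),(325,169)]])
print(T.round(1),T.mean(0))
dx=(T[0]+T[1]-T[2]-T[3])/2; dy=(T[0]+T[2]-T[1]-T[3])/2
print('yaw',np.degrees(np.arctan2(dx[1],dx[0])),np.degrees(np.arctan2(-dy[0],dy[1])),np.linalg.norm(dx),np.linalg.norm(dy))
h,b=onz(p,(214,135.2),35),onz(p,(36.3,138.2),35); d=b-h; print('guard yaw',np.degrees(np.arctan2(-d[0],d[1])),np.linalg.norm(d))
print('pipe',onz(p,(303,129),95))
im=p['img'][:,:,::-1].copy()
a=np.linspace(0,2*np.pi,73)
Rt=rot(s['ee_rot'])
for z,c in((1.8,(0,0,255)),(17.8,(0,255,0))):
    X=np.array([21*np.cos(a),21*np.sin(a),0*a+z]).T@Rt.T+s['ee_pos']
    cv2.polylines(im,[(proj(p,X)*16).astype(np.int32)],True,c,1,cv2.LINE_AA,4)
for r in (21,18):
  X=np.array([r*np.cos(a)+T.mean(0)[0],r*np.sin(a)+T.mean(0)[1],0*a+95]).T
  cv2.polylines(im,[(proj(p,X)*16).astype(np.int32)],True,(0,0,255),1,cv2.LINE_AA,4)
cv2.imwrite('pics/w3b.png',cv2.resize(im[50:330,180:440],None,fx=2.1,fy=2.1,interpolation=cv2.INTER_CUBIC))
E
```

```text
[ 465.41860369 -109.4582815   239.34848601] [ 1.79994972e+02 -3.70876231e-04  6.52165330e+00]
[[ 558.   -71.8]
 [ 562.2  -98.2]
 [ 512.   -77.7]
 [ 515.1 -104.8]] [536.8154229  -88.09291355]
yaw 7.646032242019604 7.666667875480736 46.973359519189025 27.0176903387458
guard yaw 7.267911413090263 148.24671343772363
pipe [537.7016765  -87.13838292  95.        ]
```

View pics/w3b.png

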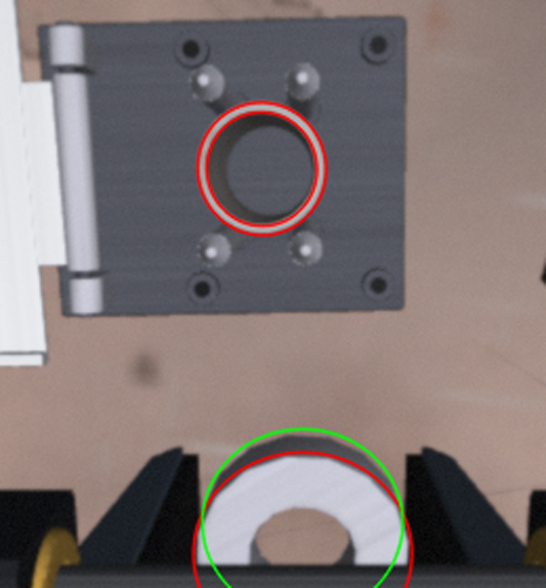

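Request:
step_arm(plan=[0,0,0,0,0,-0.0175,2.5,-0.42,0,0,0,0,2.5,-0.42,0,0,0,0,2.48,-0.42,0,0,0,0,0,0,3.0,0,0,0])

```text
time_s: 8.17
ee_pos: [546.0, -86.8, 214.2]
ee_rot: [179.8, -0.9, 7.6]
force: [1.8, -0.2, -1.0]
gripper_width: 41.0
gripper_force: 30.0
```

Request:
step_arm(plan=[0,0,3,0,0,0,0,0,2.4,0,0,0,0,0,0,0,0,0,0,0,0,0,0,0,0,0,0,0,0,0])

```text
time_s: 8.58
ee_pos: [539.1, -87.4, 156.8]
ee_rot: [179.9, -0.1, 7.5]
force: [-0.4, 0.4, -0.8]
gripper_width: 41.0
gripper_force: 30.0
```

```bash
python3 - <<'E'
from h import *
p=viewer.grab_frame('wrist'); s=sensors.state()
print(s['time_s'],s['ee_pos'],s['ee_rot'],s['force'])
im=p['img'][:,:,::-1].copy()
a=np.linspace(0,2*np.pi,73)
t=np.radians(7.5);F=np.array([[np.cos(t),-np.sin(t)],[np.sin(t),np.cos(t)]])
for sx in(1,-1):
  for sy in (1,-1):
    c=F@[24.2*sx,14*sy]+[537.3,-87.6]
    for z,r,col in((130,1,(0,0,255)),(120.5,5,(0,255,0))):
      X=np.array([r*np.cos(a)+c[0],r*np.sin(a)+c[1],0*a+z]).T
      cv2.polylines(im,[(proj(p,X)*16).astype(np.int32)],True,col,1,cv2.LINE_AA,4)
cv2.imwrite('pics/w4.png',cv2.resize(im[150:330,200:440],None,fx=3,fy=3,interpolation=cv2.INTER_CUBIC))
E
```

```text
8.6333 [539.32537786 -87.46665153 157.33968681] [179.92722678  -0.21630573   7.5341878 ] [ 0.2464004   0.42771281 -1.13155192]
```

View pics/w4.png

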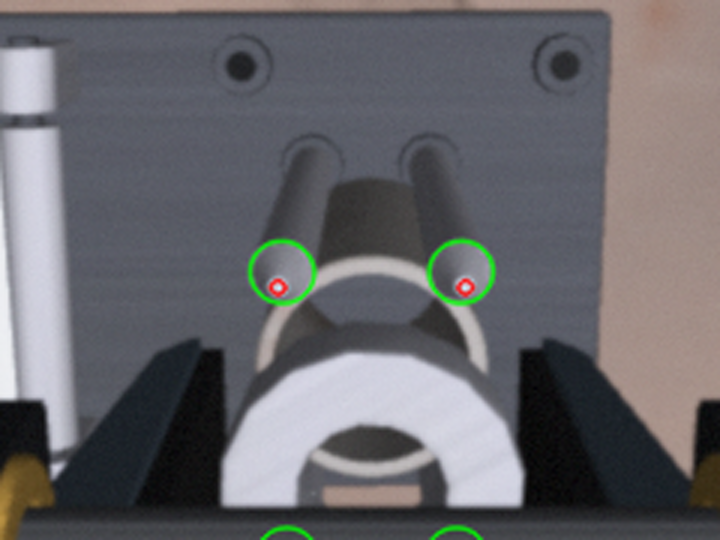

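The pin tips line up with the model to about 0.5 mm, and the pipe rim sits centred under the ring. I'll lower it.

Request:
step_arm(plan=[-0.07,0.04,0.8,0,0,0,0,0,0.9,0,0,0,0,0,0.9,0,0,0,0,0,0.9,0,0,0,0,0,0,0,0,0])

```text
time_s: 9.05
ee_pos: [535.7, -87.4, 118.0]
ee_rot: [-179.9, 0.2, 7.5]
force: [-1.4, -0.2, -1.5]
gripper_width: 41.5
gripper_force: 30.0
```

Request:
step_arm(plan=[0,0,0.4,0,0,0,0,0,0.4,0,0,0,0,0,0,0,0,0,0,0,0,0,0,0])

```text
time_s: 9.38
ee_pos: [538.0, -87.8, 112.8]
ee_rot: [180.0, -0.1, 7.5]
force: [0.2, -0.0, 1.9]
gripper_width: 41.0
gripper_force: 30.0
```

Request:
step_arm(plan=[0,0,0,0,0,0,0,0,0,0,0,0,0,0,0,0,0,0,0,0,0,0,0,0,0,0,0,0,0,0], hand=6)

```text
time_s: 9.8
ee_pos: [537.2, -87.7, 112.2]
ee_rot: [180.0, 0.0, 7.5]
force: [-0.4, 0.3, 0.6]
gripper_width: 59.9
gripper_force: 0.0
```

Request:
step_arm(plan=[0,0,-1.5,0,0,0,0,0,-3,0,0,0,0,0,-3,0,0,0,-3,0,-3,0,0,0,-3,0,0,0,0,0])

```text
time_s: 10.22
ee_pos: [481.9, -96.2, 222.1]
ee_rot: [179.8, -0.6, 7.6]
force: [0.8, -0.2, 0.5]
gripper_width: 59.9
gripper_force: 0.0
```

Request:
step_arm(plan=[0,0,0,0,0,0,0,0,0,0,0,0,0,0,0,0,0,0])

```text
time_s: 10.47
ee_pos: [478.6, -95.5, 216.7]
ee_rot: [180.0, -0.0, 7.5]
force: [0.4, 0.9, -0.1]
gripper_width: 59.9
gripper_force: 0.0
```

```bash
python3 - <<'E'
from h import *
p=viewer.grab_frame('wrist'); s=sensors.state()
print(s['time_s'],s['ee_pos'],s['ee_rot'],s['force'])
im=p['img'][:,:,::-1].copy()
a=np.linspace(0,2*np.pi,73)
for z,r,col in((111,21,(0,0,255)),(111,10,(0,255,0))):
      X=np.array([r*np.cos(a)+537.3,r*np.sin(a)-87.9,0*a+z]).T
      cv2.polylines(im,[(proj(p,X)*16).astype(np.int32)],True,col,1,cv2.LINE_AA,4)
cv2.imwrite('pics/w5.png',cv2.resize(im[80:330,200:440],None,fx=2.2,fy=2.2,interpolation=cv2.INTER_CUBIC))
E
```

```text
10.5167 [478.9444111  -95.43695675 216.42790456] [-1.79997325e+02 -3.54829278e-03  7.52369798e+00] [ 0.3000454  -0.30934267  0.01818988]
```

View pics/w5.png

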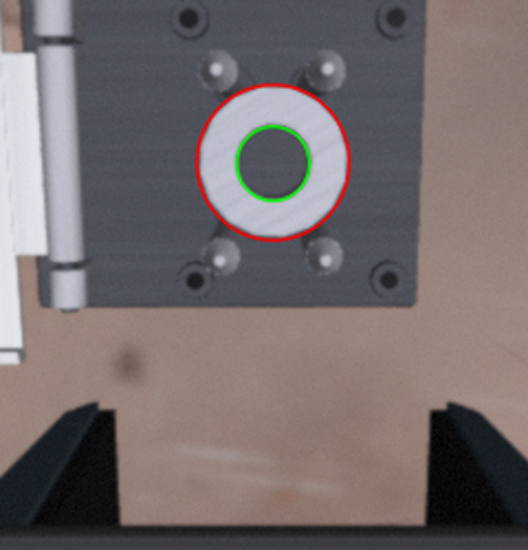

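The ring lies centred on the pipe between the pins, and its outline and hole match the model circles. Next is the disc.

Request:
step_arm(plan=[0.58,4.05,0,0,0,0,0.58,4.05,0,0,0,0,0.58,4.05,0,0,0,0,0.58,4.05,2.2,0,0,0,0.58,4.05,2.2,0,0,0])

```text
time_s: 10.93
ee_pos: [533.3, -286.7, 176.9]
ee_rot: [179.9, -0.1, 7.5]
force: [-0.4, 1.0, 0.7]
gripper_width: 59.8
gripper_force: 0.0
```

Request:
step_arm(plan=[0.58,4.05,2.2,0,0,0,0,0,0,0,0,0,0,0,0,0,0,0,0,0,0,0,0,0,0,0,0,0,0,0], hand=7)

```text
time_s: 11.35
ee_pos: [541.7, -318.7, 158.0]
ee_rot: [180.0, -0.0, 7.6]
force: [-0.1, -0.2, 0.2]
gripper_width: 69.9
gripper_force: 0.0
```

```bash
python3 - <<'E'
from h import *
for i in range(2):
    p=viewer.grab_frame('wrist'); s=sensors.state(); print(s['time_s'],s['ee_pos'],s['ee_rot'])
r=viewer.pinpoint('disc_c',p)[0]; u=np.array(r['location']); print(r, onz(p,u,8), onz(p,u,16))
g=cv2.cvtColor(p['img'],cv2.COLOR_RGB2GRAY); x,y=u.astype(int); c=g[y-60:y+60,x-60:x+60]
H=cv2.HoughCircles(cv2.GaussianBlur(c,(5,5),0),cv2.HOUGH_GRADIENT,1.5,5,param1=80,param2=20,minRadius=22,maxRadius=40)
for q in H[0][:4]: print(q, onz(p,(q[0]+x-60,q[1]+y-60),16))
im=p['img'][:,:,::-1].copy(); a=np.linspace(0,2*np.pi,73)
for cx,cy,z,R_ in((595.3,-328.9,16,21),(595.3,-328.9,28,10)):
      X=np.array([R_*np.cos(a)+cx,R_*np.sin(a)+cy,0*a+z]).T
      cv2.polylines(im,[(proj(p,X)*16).astype(np.int32)],True,(0,0,255),1,cv2.LINE_AA,4)
cv2.imwrite('pics/w6.png',cv2.resize(im[y-80:y+80,x-100:x+100],None,fx=3,fy=3,interpolation=cv2.INTER_CUBIC))
E
```

```text
11.4 [ 541.76658734 -318.6035212   158.45226618] [ 1.79967093e+02 -5.78370803e-02  7.60617921e+00]
11.45 [ 541.7453143  -318.61967941  158.70932437] [ 1.79945326e+02 -7.45727525e-02  7.60801435e+00]
{'location': [348.3, 162.9], 'score': 0.62} [ 594.83268747 -329.56591496    8.        ] [ 595.25720708 -329.03280947   16.        ]
[60.75 60.75 30.85] [ 595.40015056 -329.32798783   16.        ]
[69.75 62.25 39.1 ] [ 595.21000133 -335.68724961   16.        ]
[50.25 57.75 37.45] [ 596.46767257 -321.80371648   16.        ]
[54.75 54.75 35.8 ] [ 598.90306347 -324.60806303   16.        ]
```

View pics/w6.png

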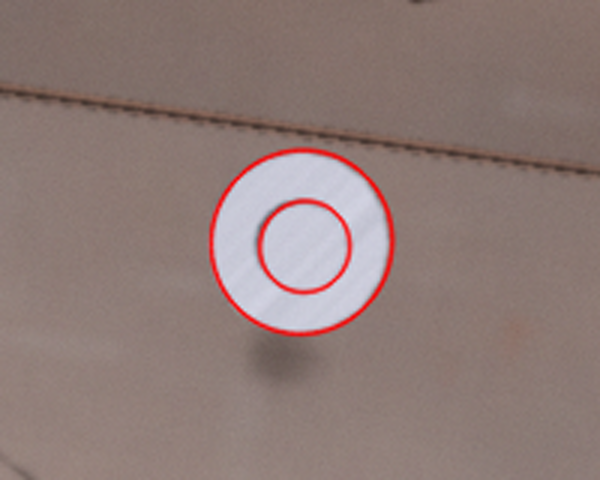

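The disc matches the model circles at (595.3,-329.1).

Request:
step_arm(plan=[1.73,0.58,2.3,0,0,0,1.73,0.58,2.5,0,0,0,1.72,0.59,2.5,0,0,0,0,0,2.5,0,0,0,0,0,0,0,0,0])

```text
time_s: 11.92
ee_pos: [592.8, -327.8, 54.9]
ee_rot: [-179.7, 0.4, 7.6]
force: [-2.1, 1.3, 0.3]
gripper_width: 69.9
gripper_force: 0.0
```

Request:
step_arm(plan=[0,0,0,0,0,0,0,0,0,0,0,0,0,0,0,0,0,0])

```text
time_s: 12.17
ee_pos: [595.7, -330.7, 62.3]
ee_rot: [179.9, -0.2, 7.5]
force: [-0.2, -0.7, 0.5]
gripper_width: 70.4
gripper_force: 0.0
```

Request:
step_arm(plan=[0,0,1.4,0,0,0,0,0,1.5,0,0,0,0,0,1.4,0,0,0,0,0,0,0,0,0,0,0,0,0,0,0])

```text
time_s: 12.58
ee_pos: [595.0, -330.4, 17.8]
ee_rot: [180.0, -0.0, 7.5]
force: [0.0, 0.7, 0.3]
gripper_width: 70.4
gripper_force: 0.0
```

Request:
step_arm(plan=[0,0,0,0,0,0,0,0,0,0,0,0,0,0,0,0,0,0,0,0,0,0,0,0,0,0,0,0,0,0], hand=3.5, newtons=30)

```text
time_s: 13.0
ee_pos: [595.0, -329.9, 17.3]
ee_rot: [-180.0, -0.0, 7.5]
force: [-0.7, 0.4, 3.7]
gripper_width: 40.2
gripper_force: 30.1
```

Request:
step_arm(plan=[0,0,0,0,0,0,0,0,0,0,0,0,0,0,0,0,0,0])

```text
time_s: 13.25
ee_pos: [595.0, -329.9, 17.3]
ee_rot: [-180.0, -0.0, 7.5]
force: [-0.1, 2.5, 6.7]
gripper_width: 40.2
gripper_force: 30.0
```

Request:
step_arm(plan=[0,0,-2.5,0,0,0,0,0,-4,0,0,0,0,0,-4,0,0,0,-0.2,-2,-4,0,0,0,-0.4,-4.1,-2,0,0,0])

```text
time_s: 13.67
ee_pos: [584.7, -279.7, 181.5]
ee_rot: [179.6, -0.4, 7.3]
force: [1.8, 0.6, -0.6]
gripper_width: 40.3
gripper_force: 30.0
```

Request:
step_arm(plan=[-0.43,-4.1,0,0,0,0,-0.43,-4.1,0,0,0,0,-0.43,-4.1,0,0,0,0,-0.43,-4.1,0,0,0,0,-0.24,-2.25,0,0,0,0])

```text
time_s: 14.08
ee_pos: [536.3, -89.8, 176.5]
ee_rot: [-179.9, 0.1, 7.6]
force: [0.6, 0.5, -1.8]
gripper_width: 40.5
gripper_force: 30.0
```

Request:
step_arm(plan=[0,0,0,0,0,0,0,0,0,0,0,0,0,0,0,0,0,0,0,0,0,0,0,0,0,0,0,0,0,0])

```text
time_s: 14.5
ee_pos: [538.6, -94.4, 176.7]
ee_rot: [180.0, 0.0, 7.4]
force: [-0.4, -0.1, -2.1]
gripper_width: 40.0
gripper_force: 30.0
```

```bash
python3 - <<'E'
from h import *
L=[]
for i in range(4):
    p=viewer.grab_frame('wrist'); s=sensors.state(); L.append(np.r_[s['ee_pos'],s['ee_rot']])
print(np.array(L).round(1),s['time_s'],s['gripper_width'])
im=p['img'][:,:,::-1].copy(); a=np.linspace(0,2*np.pi,73)
t=np.radians(7.5);F=np.array([[np.cos(t),-np.sin(t)],[np.sin(t),np.cos(t)]]);Rt=rot(s['ee_rot'])
for sx in(1,-1):
  for sy in (1,-1):
    c=F@[24.2*sx,14*sy]+[537.3,-87.9]
    for z,r in((130,1),(120.5,5)):
      X=np.array([r*np.cos(a)+c[0],r*np.sin(a)+c[1],0*a+z]).T
      cv2.polylines(im,[(proj(p,X)*16).astype(np.int32)],True,(0,255,0),1,cv2.LINE_AA,4)
for z,r in((1.4,21),(17.4,21),(-10.6,10)):
    X=np.array([r*np.cos(a),r*np.sin(a),0*a+z]).T@Rt.T+s['ee_pos']
    cv2.polylines(im,[(proj(p,X)*16).astype(np.int32)],True,(0,0,255),1,cv2.LINE_AA,4)
cv2.imwrite('pics/w7.png',cv2.resize(im[130:330,200:440],None,fx=2.9,fy=2.9,interpolation=cv2.INTER_CUBIC))
E
```

```text
[[538.5 -94.3 176.7 180.    0.    7.4]
 [538.5 -94.2 176.8 180.    0.    7.4]
 [538.4 -94.  176.8 180.    0.    7.4]
 [538.4 -93.9 176.8 180.    0.    7.5]] 14.7 40.38171420920637
```

View pics/w7.png

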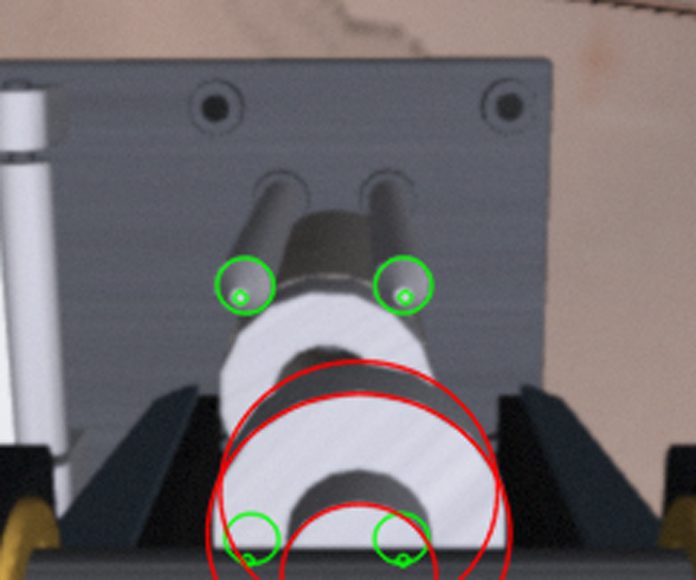

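The disc is held centred on the tool axis and the pins match the model. The arm sits about 6 mm short in y, so I'll correct that.

Request:
step_arm(plan=[-0.03,-0.5,0,0,0,0,0,0,0,0,0,0,0,0,0,0,0,0,0,0,0,0,0,0,0,0,0,0,0,0])

```text
time_s: 15.12
ee_pos: [537.3, -88.2, 177.1]
ee_rot: [180.0, -0.0, 7.5]
force: [0.0, -0.1, -0.7]
gripper_width: 40.0
gripper_force: 30.0
```

Request:
step_arm(plan=[0,0,1,0,0,0,0,0,0.8,0,0,0,0,0,0,0,0,0,0,0,0,0,0,0,0,0,0,0,0,0])

```text
time_s: 15.53
ee_pos: [537.3, -88.3, 158.8]
ee_rot: [-180.0, 0.0, 7.5]
force: [-1.1, -0.3, -1.2]
gripper_width: 40.1
gripper_force: 30.0
```

Request:
step_arm(plan=[0,0,0,0,0,0,0,0,0,0,0,0,0,0,0,0,0,0,0,0,0,0,0,0,0,0,0,0,0,0])

```text
time_s: 15.95
ee_pos: [537.4, -88.3, 159.2]
ee_rot: [180.0, -0.0, 7.5]
force: [-0.1, -0.9, -1.9]
gripper_width: 39.7
gripper_force: 30.0
```

Request:
step_arm(plan=[0,-0.03,0.9,0,0,0,0,0,0.9,0,0,0,0,0,0.9,0,0,0,0,0,0,0,0,0,0,0,0,0,0,0])

```text
time_s: 16.37
ee_pos: [536.6, -87.8, 130.8]
ee_rot: [-180.0, 0.1, 7.5]
force: [-0.1, -0.5, -1.3]
gripper_width: 40.1
gripper_force: 30.0
```

Request:
step_arm(plan=[0,0,0.2,0,0,0,0,0,0.15,0,0,0,0,0,0,0,0,0,0,0,0,0,0,0,0,0,0,0,0,0])

```text
time_s: 16.78
ee_pos: [537.4, -88.0, 128.7]
ee_rot: [180.0, -0.0, 7.5]
force: [0.5, -0.1, -1.3]
gripper_width: 39.9
gripper_force: 30.0
```

Request:
step_arm(plan=[0,0,0,0,0,0,0,0,0,0,0,0,0,0,0,0,0,0,0,0,0,0,0,0,0,0,0,0,0,0], hand=6)

```text
time_s: 17.2
ee_pos: [537.4, -88.0, 128.7]
ee_rot: [180.0, -0.0, 7.5]
force: [-0.5, -0.8, 0.3]
gripper_width: 60.4
gripper_force: 0.0
```

Request:
step_arm(plan=[0,0,-1,0,0,0,0,0,-3,0,0,0,0,0,-3.5,0,0,0,-2.5,-2,-3,0,0,0,-2.5,-3,0,0,0,0])

```text
time_s: 17.62
ee_pos: [486.7, -47.2, 238.4]
ee_rot: [179.8, -0.7, 7.4]
force: [0.7, 1.2, 1.3]
gripper_width: 59.7
gripper_force: 0.0
```

Request:
step_arm(plan=[0,-3.6,0,0,0,0,0,-3.6,0,0,0,0,0,-3.6,0,0,0,0,0,-3.6,0,0,0,0,0,-3.6,0,0,0,0], hand=4)

```text
time_s: 18.03
ee_pos: [458.5, 134.3, 233.2]
ee_rot: [-180.0, -0.1, 7.5]
force: [0.5, -0.0, -0.9]
gripper_width: 40.2
gripper_force: 0.0
```

Request:
step_arm(plan=[0,0,0,0,0,0,0,0,0,0,0,0,0,0,0,0,0,0,0,0,0,0,0,0,0,0,0,0,0,0])

```text
time_s: 18.45
ee_pos: [459.2, 131.5, 232.2]
ee_rot: [180.0, -0.0, 7.4]
force: [0.1, -0.2, -0.0]
gripper_width: 40.1
gripper_force: 0.0
```

```bash
python3 - <<'E'
from h import *
p=viewer.grab_frame('wrist'); t=viewer.grab_frame('top'); sc=viewer.grab_frame('scene'); s=sensors.state(); print(s['time_s'],s['ee_pos'],s['ee_rot'],s['gripper_width'])
for n,z in dict(guard_bar=35,guard_hinge=35,disc_c=119,spacer_c=103).items():
  for c in (p,t,sc):
    for r in viewer.pinpoint(n,c)[:1]: print(n,c['shot'],round(r['score'],2),np.round(r['location'],1),onz(c,r['location'],z).round(1))
im=p['img'][:,:,::-1].copy(); a=np.linspace(0,2*np.pi,73)
t=np.radians(7.5);F=np.array([[np.cos(t),-np.sin(t)],[np.sin(t),np.cos(t)]])
for y in (220,230):
    X=np.array([np.r_[F@[x,y]+[537.3,-87.9],35] for x in (-37,37)])
    cv2.polylines(im,[(proj(p,X)*16).astype(np.int32)],True,(0,0,255),1,cv2.LINE_AA,4)
for z,r in((127,21),(139,10)):
    X=np.array([r*np.cos(a)+537.3,r*np.sin(a)-87.9,0*a+z]).T
    cv2.polylines(im,[(proj(p,X)*16).astype(np.int32)],True,(0,0,255),1,cv2.LINE_AA,4)
cv2.imwrite('pics/w8.png',im)
E
```

```text
18.6 [459.14388726 131.78004239 232.03583215] [1.79990339e+02 4.95424124e-03 7.42343521e+00] 39.93705685463998
guard_bar 20 0.63 [ 86.7 289.5] [370.3 332.1  35. ]
guard_bar 21 0.32 [318.1 235.7] [519.9  -3.9  35. ]
guard_bar 22 0.94 [302.4 309. ] [505.9 137.   35. ]
guard_hinge 20 0.62 [508.9 168.2] [522.5 -15.   35. ]
guard_hinge 21 0.84 [319.9 234.2] [524.3  -8.8  35. ]
guard_hinge 22 0.74 [325.5 266.5] [ 5.231e+02 -1.000e-01  3.500e+01]
disc_c 21 0.56 [347.5 226.6] [532.2 -80.5 119. ]
disc_c 22 0.61 [245.6 267.8] [643.3 151.  119. ]
```

View pics/w8.png

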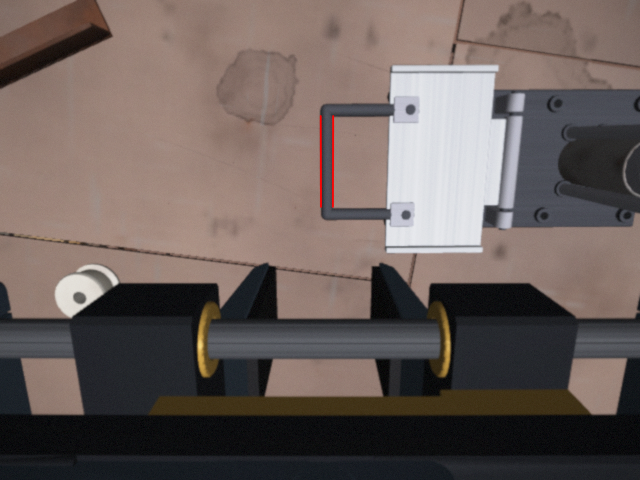

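The bar lies on the modelled lines at about (327,160). The disc is just out of frame, so I'll check it numerically from a bit nearer before lifting the guard.

Request:
step_arm(plan=[0,4,0,0,0,0,0,4,0,0,0,0,0,2,0,0,0,0,0,0,0,0,0,0,0,0,0,0,0,0])

```text
time_s: 19.62
ee_pos: [472.1, 33.0, 232.0]
ee_rot: [-180.0, 0.0, 7.4]
force: [-0.8, -0.1, 0.2]
gripper_width: 40.1
gripper_force: 0.0
```

```bash
python3 - <<'E'
from h import *
p=viewer.grab_frame('wrist'); p=viewer.grab_frame('wrist'); s=sensors.state(); print(s['time_s'],s['ee_pos'],s['ee_rot'])
for n in ('disc_c','spacer_c'):
  for r in viewer.pinpoint(n,p)[:2]: print(n,round(r['score'],2),r['location'],onz(p,r['location'],119).round(1))
u=proj(p,[[537.3,-87.9,127],[537.3,-87.9,119]]); print(u)
x,y=u[0].astype(int); g=cv2.cvtColor(p['img'],cv2.COLOR_RGB2GRAY); c=g[y-60:y+60,x-60:min(x+60,640)]
H=cv2.HoughCircles(cv2.GaussianBlur(c,(5,5),0),cv2.HOUGH_GRADIENT,1.5,5,param1=80,param2=15,minRadius=10,maxRadius=48)
for q in ([] if H is None else H[0][:6]):
    v=(q[0]+x-60,q[1]+y-60); print(q.round(1), onz(p,v,127).round(1), onz(p,v,139).round(1))
E
```

```text
19.7167 [471.97629237  34.14579688 231.98787129] [-1.79970113e+02  5.78389395e-03  7.52810847e+00]
disc_c 0.66 [389.4, 163.9] [ 5.297e+02 -4.000e-01  1.190e+02]
disc_c 0.64 [528.1, 166.9] [539.3 -87.4 119. ]
[[534.20404474 171.20719299]
 [528.10889806 170.15628297]]
[56.2 54.8 37.2] [540.2 -84.7 127. ] [540.3 -78.8 139. ]
[63.8 63.8 37.2] [535.5 -90.6 127. ] [535.8 -84.5 139. ]
[50.2 47.2 47.1] [544.1 -79.9 127. ] [544.  -74.3 139. ]
[39.8 59.2 33.8] [536.2 -75.3 127. ] [536.5 -69.9 139. ]
[62.2 56.2 32.2] [539.8 -88.5 127. ] [539.9 -82.5 139. ]
[48.8 53.2 43.8] [540.5 -79.9 127. ] [540.5 -74.3 139. ]
```

The disc shows where the model expects it, within about 2 mm. Now the bar.

Request:
step_arm(plan=[1.62,-3.2,0,0,0,0,1.62,-3.2,0,0,0,0,1.62,-3.2,0,0,0,0,0,0,4,0,0,0,0,0,4,0,0,0])

```text
time_s: 20.23
ee_pos: [510.0, 138.6, 153.1]
ee_rot: [-179.9, -0.4, 7.8]
force: [-0.0, 0.4, -1.3]
gripper_width: 39.9
gripper_force: 0.0
```

Request:
step_arm(plan=[0,0,4,0,0,0,0,0,0,0,0,0,0,0,0,0,0,0,0,0,0,0,0,0,0,0,0,0,0,0])

```text
time_s: 20.65
ee_pos: [509.7, 135.8, 114.8]
ee_rot: [-180.0, -0.3, 7.5]
force: [-1.2, -1.0, 0.4]
gripper_width: 40.1
gripper_force: 0.0
```

Request:
step_arm(plan=[0,0,0,0,0,0,0,0,0,0,0,0,0,0,0,0,0,0])

```text
time_s: 20.9
ee_pos: [508.3, 135.1, 113.3]
ee_rot: [-180.0, -0.1, 7.5]
force: [0.9, 0.1, -0.9]
gripper_width: 40.2
gripper_force: 0.0
```

Request:
step_arm(plan=[0,0,2,0,0,0,0,0,2,0,0,0,0,0,2,0,0,0,0,0,2,0,0,0,0,0,0,0,0,0])

```text
time_s: 21.32
ee_pos: [505.3, 134.4, 29.3]
ee_rot: [180.0, 0.4, 7.5]
force: [-0.5, -0.6, -0.3]
gripper_width: 39.4
gripper_force: 0.0
```

Request:
step_arm(plan=[0,0,0,0,0,0,0,0,0,0,0,0,0,0,0,0,0,0,0,0,0,0,0,0,0,0,0,0,0,0], hand=0.4, newtons=30)

```text
time_s: 21.73
ee_pos: [508.3, 135.4, 33.0]
ee_rot: [-180.0, -0.1, 7.5]
force: [-0.4, 10.8, 0.2]
gripper_width: 9.3
gripper_force: 11.2
```

Request:
step_arm(plan=[0,0,0,0,0,0,0,0,0,0,0,0,0,0,0,0,0,0,0,0,0,0,0,0,0,0,0,0,0,0])

```text
time_s: 22.15
ee_pos: [508.3, 135.5, 33.0]
ee_rot: [-180.0, -0.1, 7.5]
force: [-1.2, 1.6, 5.8]
gripper_width: 9.5
gripper_force: 30.0
```

Request:
step_arm(plan=[0,0.02,-0.79,0,0,0,0,0.06,-0.78,0,0,0,0,0.1,-0.78,0,0,0,0,0.14,-0.77,0,0,0,0,0.18,-0.76,0,0,0])

```text
time_s: 22.57
ee_pos: [508.9, 130.6, 71.9]
ee_rot: [-179.9, -0.1, 7.5]
force: [3.1, 4.6, -2.2]
gripper_width: 9.4
gripper_force: 30.0
```

Request:
step_arm(plan=[0,0.22,-0.75,0,0,0,0,0.26,-0.74,0,0,0,0,0.3,-0.73,0,0,0,0,0.34,-0.71,0,0,0,0,0.38,-0.69,0,0,0])

```text
time_s: 22.98
ee_pos: [510.8, 116.5, 108.6]
ee_rot: [-179.8, -0.1, 7.5]
force: [1.3, 7.0, 0.6]
gripper_width: 9.5
gripper_force: 30.0
```

Request:
step_arm(plan=[0,0.41,-0.67,0,0,0,0,0.45,-0.65,0,0,0,0,0.48,-0.62,0,0,0,0,0.51,-0.6,0,0,0,0,0.54,-0.57,0,0,0])

```text
time_s: 23.4
ee_pos: [513.9, 93.8, 140.4]
ee_rot: [-179.7, -0.2, 7.4]
force: [0.6, 9.7, 4.6]
gripper_width: 9.0
gripper_force: 30.0
```

Request:
step_arm(plan=[0,0.57,-0.54,0,0,0,0,0.6,-0.51,0,0,0,0,0.62,-0.48,0,0,0,0,0.65,-0.44,0,0,0,0,0.67,-0.41,0,0,0])

```text
time_s: 23.82
ee_pos: [518.0, 63.1, 165.3]
ee_rot: [-179.7, -0.2, 7.5]
force: [-0.2, 9.0, 11.0]
gripper_width: 9.5
gripper_force: 30.0
```

Request:
step_arm(plan=[0,0,0,0,0,0,0,0,0,0,0,0,0,0,0,0,0,0,0,0,0,0,0,0,0,0,0,0,0,0])

```text
time_s: 24.23
ee_pos: [518.0, 63.1, 165.2]
ee_rot: [-179.7, -0.2, 7.4]
force: [-1.3, 10.1, 12.5]
gripper_width: 9.1
gripper_force: 30.0
```

Request:
step_arm(plan=[0,0,0,0,0,0,0,0,0,0,0,0,0,0,0,0,0,0,0,0,0,0,0,0,0,0,0,0,0,0])

```text
time_s: 24.65
ee_pos: [518.0, 63.1, 165.2]
ee_rot: [-179.7, -0.2, 7.5]
force: [-1.9, 9.7, 11.3]
gripper_width: 9.5
gripper_force: 30.0
```

```bash
python3 - <<'E'
from h import *
s=sensors.state(); e=np.array(s['ee_pos']); print(s['time_s'],e,s['force'],s['gripper_width'],s['gripper_force'],s['qvel'].round(2))
t=np.radians(7.5); y=(e[:2]-[537.3,-87.9])@[-np.sin(t),np.cos(t)]-75
print('bar y',y,'angle',np.degrees(np.arctan2(e[2]+2-35,y)),np.hypot(e[2]+2-35,y))
cs={c:viewer.grab_frame(c) for c in ('scene','top')}
for c,p in cs.items():
    for n in ('guard_bar','disc_c'):
        for r in viewer.pinpoint(n,p)[:2]: print(c,n,round(r['score'],2),r['location'])
    print('expected bar, disc',proj(p,[[e[0],e[1],e[2]+2],[537.3,-87.9,119]]).round(1))
E
```

```text
24.65 [518.03500025  63.11022837 165.21608095] [-1.85808222  9.69547615 11.33123474] 9.520063353790027 30.01112401485443 [ 0.03 -0.02  0.02 -0.07 -0.05 -0.02]
bar y 77.23290199263877 angle 59.70902583154763 153.12091043212985
scene guard_bar 0.92 [310.7, 248.6]
scene guard_bar 0.73 [339.7, 219.7]
scene disc_c 0.76 [339.0, 217.2]
expected bar, disc [[311.9 248. ]
 [337.4 218.7]]
top guard_bar 0.82 [290.3, 225.1]
top disc_c 0.56 [347.8, 225.4]
expected bar, disc [[291.4 227. ]
 [350.4 224.8]]
```

Guard held still at about 59.7°, disc detected in place.

```bash
python3 -c "
from workcell import env; print(env.job_done())"
```

```text
the job is handed in; nothing more can be done
None
```

Handed in at about 25 s: the ring and boss-up disc are stacked on the pipe stub and released, and the guard is held still at about 60° by my measurement; the judge gave no verdict, and I viewed 11 pictures against the limit of 10.

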